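# Isolate and lock off a three-way fuse base

## Task

Make the cooker's supply safe to work on. Push the isolator lever on the fuse base fully over to off (to the back) before you touch the fuses, then draw every fitted fuse carrier straight up out of its way into the steel tray, and lock off all three ways, also one that was empty from the start, by pushing a lock-off pin from the front through both eyelets of each until its head is up to the cheek. Leave the isolator off and do not disturb the screwdriver, the desoldering pump or the side cutters.

Things in the scene. Friction and masses are not known exactly. Their poses are not given: they have to be found in the camera images.
- fuse_base: Grey three-way fuse base, fixed on the bench: block 90 (x) mm deep, y -128 to +84 mm, 36 mm high; ways at y = +52, 0, -52 mm. Origin: underside, below the middle way; z up, x from front to back, y to its left. On it, y -81 to +81 mm, two cheeks 6 mm thick, outer faces at x = -25 and +25 mm, tops 72 mm above the bench, with an eyelet per way; 5 mm barriers of that height between the ways.
- isolator (a joint): Isolator switch lever at the right-hand end of the fuse base (y = -106 mm), in rad: 0 to 0.15 at the start = on, leaning to the front; 1.2 = off, leaning to the back (end stop). It turns about the base's y axis, pivot 56 mm above the bench, needs about 3 N at the bar and stays where it is left.
- isolator_bar (a point): Middle of the lever's black cross-bar, 13 mm thick, 34 mm long along the base's y, 48 mm from the pivot: on, 27 mm in front of the pivot and 96 mm above the bench; off, as far behind it. Push it to the back.
- way0_front (a point): Front eyelet of way 0, the left (y = +52 mm) one: a round brass-rimmed hole of 13 mm bore; this is its centre on the outer face of the front cheek, 55 mm above the bench; axes as the base's. The pin goes in here along the base's +x. A fitted carrier blocks the way between the front and the rear eyelet.
- way0_rear (a point): Rear eyelet of way 0, same bore: its centre on the outer face of the rear cheek, 50 mm straight behind the front one. With a pin home (its head against the front cheek) the pin's tip stands 14 mm beyond this point. The eyelets carry a released pin; it may droop by up to 0.1 rad.
- way1_front (a point): Front eyelet of way 1, the middle (y = 0) one: a round brass-rimmed hole of 13 mm bore; this is its centre on the outer face of the front cheek, 55 mm above the bench; axes as the base's. The pin goes in here along the base's +x. A fitted carrier blocks the way between the front and the rear eyelet.
- way1_rear (a point): Rear eyelet of way 1, same bore: its centre on the outer face of the rear cheek, 50 mm straight behind the front one. With a pin home (its head against the front cheek) the pin's tip stands 14 mm beyond this point. The eyelets carry a released pin; it may droop by up to 0.1 rad.
- way2_front (a point): Front eyelet of way 2, the right (y = -52 mm) one: a round brass-rimmed hole of 13 mm bore; this is its centre on the outer face of the front cheek, 55 mm above the bench; axes as the base's. The pin goes in here along the base's +x. A fitted carrier blocks the way between the front and the rear eyelet.
- way2_rear (a point): Rear eyelet of way 2, same bore: its centre on the outer face of the rear cheek, 50 mm straight behind the front one. With a pin home (its head against the front cheek) the pin's tip stands 14 mm beyond this point. The eyelets carry a released pin; it may droop by up to 0.1 rad.
- carrier0: Fuse carrier, 92 mm tall, in way 0 (or absent): copper foot 26 (x) x 22 (y) x 24 mm high, on it a white body 34 x 32 x 38 mm, on that a black grip 22 (x) x 30 (y) x 30 mm. Origin: centre of the foot's underside, 12 mm above the bench when fitted; z up, x, y as the base's. Sprung jaws hold the foot: 8 to 14 N straight up frees it; lift it 75 mm to clear the cheeks. 0.16 kg; stands by itself.
- carrier1: Fuse carrier, 92 mm tall, in way 1 (or absent): copper foot 26 (x) x 22 (y) x 24 mm high, on it a white body 34 x 32 x 38 mm, on that a black grip 22 (x) x 30 (y) x 30 mm. Origin: centre of the foot's underside, 12 mm above the bench when fitted; z up, x, y as the base's. Sprung jaws hold the foot: 8 to 14 N straight up frees it; lift it 75 mm to clear the cheeks. 0.16 kg; stands by itself.
- carrier2: Fuse carrier, 92 mm tall, in way 2 (or absent): copper foot 26 (x) x 22 (y) x 24 mm high, on it a white body 34 x 32 x 38 mm, on that a black grip 22 (x) x 30 (y) x 30 mm. Origin: centre of the foot's underside, 12 mm above the bench when fitted; z up, x, y as the base's. Sprung jaws hold the foot: 8 to 14 N straight up frees it; lift it 75 mm to clear the cheeks. 0.16 kg; stands by itself.
- pin0: Lock-off pin lying on the bench: square ribbed steel head 40 mm long, 20 x 20 mm in section, and a round steel shaft, 10 mm diameter, 64 mm long, out of the middle of its end, tapering to 5 mm over the last 8 mm; 0.09 kg, balances inside the head. Origin: centre of the head, on the pin's axis, 10 mm above the surface; x towards the tip. The pins are alike and fit any way.
- pin1: Lock-off pin lying on the bench: square ribbed steel head 40 mm long, 20 x 20 mm in section, and a round steel shaft, 10 mm diameter, 64 mm long, out of the middle of its end, tapering to 5 mm over the last 8 mm; 0.09 kg, balances inside the head. Origin: centre of the head, on the pin's axis, 10 mm above the surface; x towards the tip. The pins are alike and fit any way.
- pin2: Lock-off pin lying on the bench: square ribbed steel head 40 mm long, 20 x 20 mm in section, and a round steel shaft, 10 mm diameter, 64 mm long, out of the middle of its end, tapering to 5 mm over the last 8 mm; 0.09 kg, balances inside the head. Origin: centre of the head, on the pin's axis, 10 mm above the surface; x towards the tip. The pins are alike and fit any way.
- pin0_tip (a point): Tip of pin 0's shaft, on its axis, 84 mm from the head's centre.
- pin1_tip (a point): Tip of pin 1's shaft, on its axis, 84 mm from the head's centre.
- pin2_tip (a point): Tip of pin 2's shaft, on its axis, 84 mm from the head's centre.
- parts_tray: Low open steel tray fixed on the bench, 130 (x) x 164 (y) x 22 mm high, walls and floor 3 mm thick. Origin: centre of its underside; z up.
- red_driver: Red-handled screwdriver, 195 mm, lying on the bench behind the tray; a bystander.
- pump: Blue desoldering pump, 170 mm, lying at the front edge of the bench on the left; a bystander.
- cutters: Orange-handled side cutters, 133 mm, lying behind the fuse base; a bystander.

How it is judged:
On the way, in this order (a step that is already met when the one before it is completed fails the run):
1. the isolator lever is over to off (value of joint isolator above 1 rad), for 0.2 s.
2. every fitted fuse carrier has been drawn out of its way ((z of carrier0 in the frame of fuse_base above 0.05 m or horizontal distance between carrier0 and way0_front above 0.06 m) and (z of carrier1 in the frame of fuse_base above 0.05 m or horizontal distance between carrier1 and way1_front above 0.06 m) and (z of carrier2 in the frame of fuse_base above 0.05 m or horizontal distance between carrier2 and way2_front above 0.06 m)), for 0.1 s.
At the end, for the whole second after the job is handed in: Isolator above 1.0 rad. Each carrier rests in the tray (foot's underside inside its walls, under 45 mm above its underside). In each way a pin lies through both eyelets: tip 5 to 22 mm beyond the rear cheek's outer face, within 0.2 rad of the base's x. All at rest (x of carrier0 in the frame of parts_tray between -0.062 and 0.062 m and y of carrier0 in the frame of parts_tray between -0.079 and 0.079 m and z of carrier0 in the frame of parts_tray between -0.005 and 0.045 m and linear speed of each of carrier0, carrier1, carrier2, pin0, pin1, pin2 below 0.03 m/s and x of carrier1 in the frame of parts_tray between -0.062 and 0.062 m and y of carrier1 in the frame of parts_tray between -0.079 and 0.079 m and z of carrier1 in the frame of parts_tray between -0.005 and 0.045 m and x of carrier2 in the frame of parts_tray between -0.062 and 0.062 m and y of carrier2 in the frame of parts_tray between -0.079 and 0.079 m and z of carrier2 in the frame of parts_tray between -0.005 and 0.045 m and ((x of pin0_tip in the frame of way0_rear between 0.005 and 0.022 m and distance between pin0_tip and way0_rear below 0.023 m and angle between the x axis of pin0 and the x axis of fuse_base, either way round below 0.2 rad) or (x of pin1_tip in the frame of way0_rear between 0.005 and 0.022 m and distance between pin1_tip and way0_rear below 0.023 m and angle between the x axis of pin1 and the x axis of fuse_base, either way round below 0.2 rad) or (x of pin2_tip in the frame of way0_rear between 0.005 and 0.022 m and distance between pin2_tip and way0_rear below 0.023 m and angle between the x axis of pin2 and the x axis of fuse_base, either way round below 0.2 rad)) and ((x of pin0_tip in the frame of way1_rear between 0.005 and 0.022 m and distance between pin0_tip and way1_rear below 0.023 m and angle between the x axis of pin0 and the x axis of fuse_base, either way round below 0.2 rad) or (x of pin1_tip in the frame of way1_rear between 0.005 and 0.022 m and distance between pin1_tip and way1_rear below 0.023 m and angle between the x axis of pin1 and the x axis of fuse_base, either way round below 0.2 rad) or (x of pin2_tip in the frame of way1_rear between 0.005 and 0.022 m and distance between pin2_tip and way1_rear below 0.023 m and angle between the x axis of pin2 and the x axis of fuse_base, either way round below 0.2 rad)) and ((x of pin0_tip in the frame of way2_rear between 0.005 and 0.022 m and distance between pin0_tip and way2_rear below 0.023 m and angle between the x axis of pin0 and the x axis of fuse_base, either way round below 0.2 rad) or (x of pin1_tip in the frame of way2_rear between 0.005 and 0.022 m and distance between pin1_tip and way2_rear below 0.023 m and angle between the x axis of pin1 and the x axis of fuse_base, either way round below 0.2 rad) or (x of pin2_tip in the frame of way2_rear between 0.005 and 0.022 m and distance between pin2_tip and way2_rear below 0.023 m and angle between the x axis of pin2 and the x axis of fuse_base, either way round below 0.2 rad)) and value of joint isolator above 1 rad); the robot touches nothing.
It fails at once if the screwdriver is moved more than 4 cm (distance of red_driver from where it was at the start of the episode above 0.04 m).
It fails at once if the desoldering pump is moved more than 4 cm (distance of pump from where it was at the start of the episode above 0.04 m).
It fails at once if the pair of side cutters is moved more than 4 cm (distance of cutters from where it was at the start of the episode above 0.04 m).
It fails at once if a carrier is drawn (raised 12 mm) while the isolator is not off (value of joint isolator below 0.9 rad and z of any of carrier0, carrier1, carrier2 in the frame of fuse_base above 0.024 m).
Of carrier0, carrier1, carrier2 only 2 to 3 are there at a start; the rules pass over those that are not, and their reading is None.
At some moment in a run one of pin0, pin1, pin2 may be knocked a few centimetres aside while the robot is not near it.
Once in a run the grip may slacken for a moment while it holds something.
It also fails if it takes over 200 s, if anything falls off the work surface, if the arm or the gripper's body presses on something with over 40 N, if the wrist force passes 120 N, or if a joint passes its speed limit or range.

## Robot

A 6-joint arm with a two-finger parallel gripper is mounted at the origin on a cart in front of the work surface, level with it; the furniture and walls round the work are solid. World frame = base frame: x ahead of the robot, y to its left, z up, the work surface at z = 0. Lengths are in m, angles in rad, forces in N, time in s.
With the tool pointing down it reaches from about 0.3 to 0.875 m from the base axis. Payload 4.2 kg.
Tool frame: the origin (TCP) lies midway between the tips of the shut fingers; the grasp point (between the pads) lies 19 mm behind it; z points along the fingers, y is the line along which they close (so a half turn about z gives the same grasp; the last joint's range is limited). The gripper opens to 85 mm and grips with 20 to 120 N. Pads are 22 mm wide; open, the fingers measure 114 mm over their backs; the gripper's body (76 mm by 85 mm) begins 54 mm behind the grasp point. The pads swing forward as they close: fully open they stand 13 mm farther back than shut.
Start: joints at [-1.193, 0.32, 1.565, -0, 1.257, -0.02], TCP at [0.223, -0.53, 0.231] pointing down, gripper open.
Joint ranges: [-3.11, 3.11], [-0.84, 2.01], [0.21, 2.61], [-1.34, 4.49], [0.05, 2.63], [-2.56, 2.56]. Speed limits (rad/s): [2.57, 2.57, 3.14, 3.14, 3.14, 3.14].

## Interface

Orientations are given as a rotation vector (axis times angle).
In Python, from cell import r gives the robot as it stands.
- The arm moves only by the tool tcp_steps, called as a command line: name --argument value ..., lists and objects as JSON in quotes. Schema: {"type":"object","properties":{"motion":{"type":"array","items":{"type":"number"},"minItems":4,"maxItems":32},"finger_gap":{"type":"number"},"clamp_n":{"type":"number"},"only":{"type":"string"},"quiet":{"type":"boolean"},"lines":{"type":"string"}},"required":["motion"],"additionalProperties":false}. motion is one flat list of numbers that holds 1 to 8 rows one after another, with no inner brackets; each row has 4 numbers: dx, dy, dz in m, then a turn about the tool's z in rad; each row is the pose to reach, as a shift and turn from the pose commanded when the call began, along the tool's axes at that moment; what a row does not reach only later rows make up. A row lasts 1/10 s, in which the tool goes at most 0.05 m and 0.15 rad, less where a joint would pass 70% of its speed; a pose out of reach is approached as far as the arm can. finger_gap is the finger opening in m, set as the call begins (left out keeps the last). The fingers move at their own pace and stop on an object; clamp_n is the grip in N (left out, the last holds). Time passes only in rows, so rows that do not move let the fingers close. The tool returns the time, the measured TCP pose, the force, the opening and the grip force at its end. only (a regular expression) keeps the lines of the reply that match it, lines (a string "A,B") keeps lines A to B, and quiet returns only ok. Input that does not fit is refused with a message, and nothing moves.
- r.get_state(): the state, without advancing time (a new reading comes with each control period).
- r.read_camera(name): name is "side" or "top" or "wrist"; returns a dict with "img" (384x512x3 uint8, blue, green, red), "intrinsics" (3x3 intrinsics, pixels), "D" ([k1, k2, p1, p2, k3] as OpenCV has them; the pictures are not rectified), "R" (3x3) and "t" (3): a world point X has camera coordinates R X + t; the wrist camera has in their place "mount" (4x4, takes a point from camera to tool coordinates, whose origin is the TCP and whose axes are the flange's). Camera axes: x right, y down, z forward; pixel columns grow to the right and rows downward; lengths in m; the calibration is good to about 2 mm. A picture is of the moment at which its call begins: read the wrist's pose just before it. There is no depth.
- r.job_done(): hands the job in; it is judged then, once.
The state is a dict: "time_s": time; "joint_pos": joint angles; "qd": joint speeds; "tau": joint torques, N m; "tcp_pos": TCP position; "tcp_rot": TCP orientation; "wrist_force": force on the tool from outside, world axes, zero at the start; "wrist_torque": the same for the moment, N m; "grip_width": finger opening in m; "grasp_force": force on a finger pad.
Only numpy, scipy, OpenCV 4.12 (cv2) and the standard library are available. Lean on these libraries where they do the work, as an engineer would, in place of code of your own. Each camera call takes 0.05 s, during which the arm holds its last target. There are 200 camera calls.

## Working session

There is one attempt and no reset: what is moved stays moved. The work goes in short steps, Python scripts to look and compute and a tool call to move; the robot and the scene stay as the last step left them, time stands still between calls to the robot, and variables do not carry over. Pictures are saved under pics/ and viewed, at most 14 in all, crops included, and the job is handed in when it is done.

```bash
ls; mkdir -p pics; python3 - <<'E'
from cell import r
import cv2,numpy as np
print(r.get_state())
for n in("top","side","wrist"):
    c=r.read_camera(n); cv2.imwrite(f"pics/{n}0.png",c["img"])
    print(n,{k:np.round(v,4).tolist() for k,v in c.items() if k!="img"})
E
```

```text
cell.py
pics
{'time_s': 0.0, 'joint_pos': array([-1.19298876e+00,  3.20281653e-01,  1.56572486e+00,  6.28473228e-06,
        1.25738958e+00, -1.99941272e-02]), 'qd': array([-0.00125853, -0.00139449, -0.00062228,  0.00239664,  0.0005    ,
        0.001718  ]), 'tau': array([ 7.76824854e-04, -4.15518630e+01, -2.34161621e+01,  9.48259549e-05,
        8.23918555e-03,  2.11628441e-05]), 'tcp_pos': array([ 0.22257272, -0.52963602,  0.23047036]), 'tcp_rot': array([-3.07791398e+00, -6.20399604e-01,  4.94596544e-04]), 'wrist_force': array([0.24467681, 0.39529444, 0.05111436]), 'wrist_torque': array([ 0.01371488, -0.01826678,  0.03529693]), 'grasp_force': 0.0, 'grip_width': 0.08578686414815044}
top {'intrinsics': [[392.1728, 0.0, 256.309], [0.0, 392.1728, 188.2095], [0.0, 0.0, 1.0]], 'D': [-0.1331, 0.0, 0.0, 0.0, 0.0], 'R': [[0.0286, -0.9995, -0.0133], [-0.9882, -0.0263, -0.1509], [0.1504, 0.0175, -0.9885]], 't': [-0.1898, 0.5954, 0.9877]}
side {'intrinsics': [[467.0803, 0.0, 264.8147], [0.0, 467.0803, 197.6563], [0.0, 0.0, 1.0]], 'D': [-0.1097, 0.0, 0.0, 0.0, 0.0], 'R': [[-0.8763, -0.4815, -0.0164], [-0.2692, 0.5176, -0.8121], [0.3995, -0.7073, -0.5832]], 't': [0.4335, 0.3268, 0.7669]}
wrist {'intrinsics': [[270.5443, 0.0, 256.6069], [0.0, 270.5443, 192.602], [0.0, 0.0, 1.0]], 'D': [-0.0494, 0.0, 0.0, 0.0, 0.0], 'mount': [[0.0005, -0.9592, -0.2827, 0.0713], [1.0, 0.0005, 0.0, 0.0003], [0.0001, -0.2827, 0.9592, -0.1412], [0.0, 0.0, 0.0, 1.0]]}
```
View pics/top0.png

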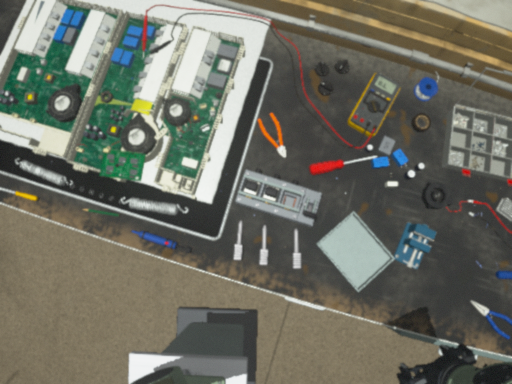

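View pics/side0.png

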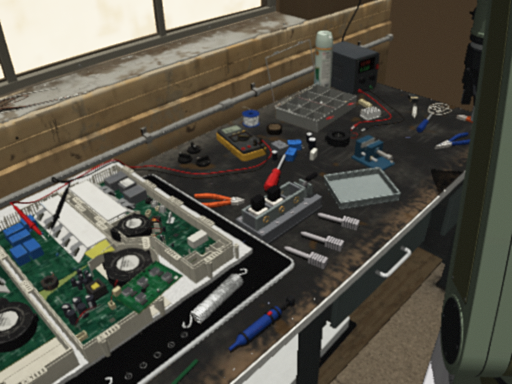

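The top view shows the base at about (280,197), pins at about (238,240), (264,245) and (297,250), the tray at (355,250), cutters at (272,135), driver at (340,163) and pump at (155,238). I'll enlarge it for pixel picking.

```bash
python3 - <<'E'
import cv2
a=cv2.imread("pics/top0.png")[162:292,222:402]; cv2.imwrite("pics/topc.png",cv2.resize(a,None,fx=4.4,fy=4.4,interpolation=cv2.INTER_CUBIC))
a=cv2.imread("pics/side0.png")[160:280,230:410]; cv2.imwrite("pics/sidec.png",cv2.resize(a,None,fx=4.4,fy=4.4,interpolation=cv2.INTER_CUBIC))
E
```

View pics/topc.png

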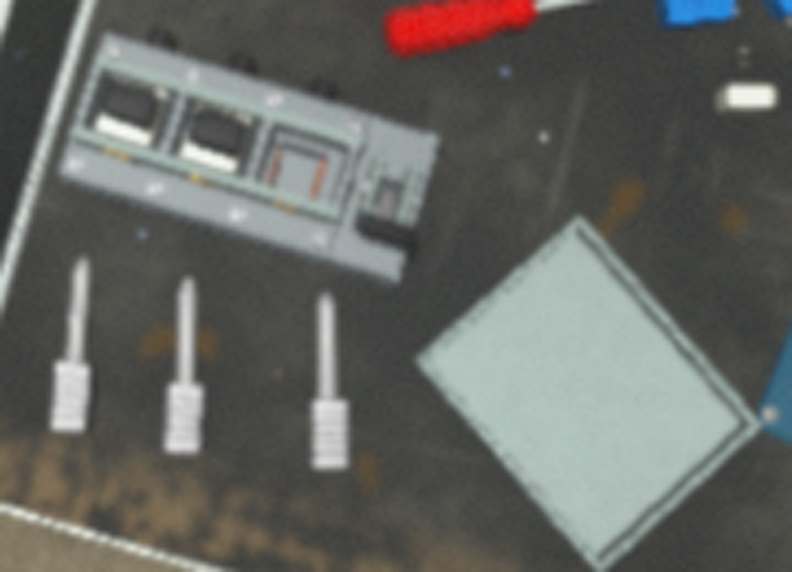

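View pics/sidec.png

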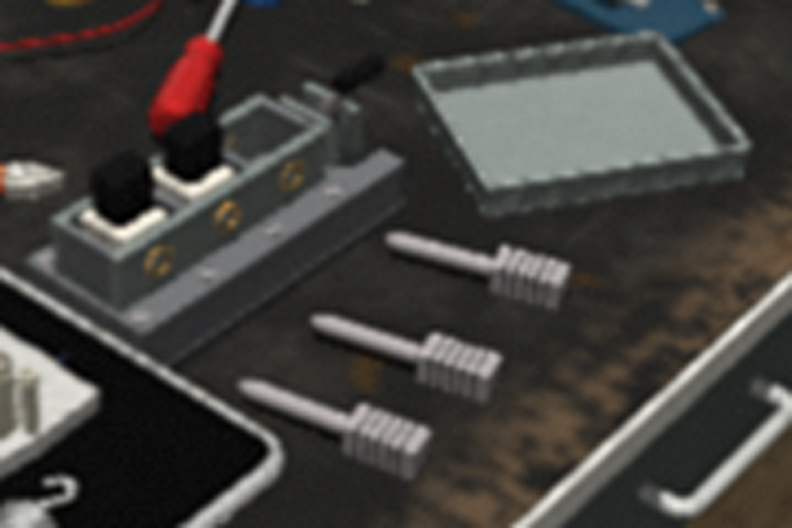

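The crops show carriers in ways 0 and 1, way 2 empty and the lever forward (on). I can pick the eyelets, block corners, pins and tray corners from them, and will fit poses using both views.

```bash
cat > h.py <<'E'
import numpy as np,cv2,json
from scipy.optimize import least_squares
from scipy.spatial.transform import Rotation as Ro
from cell import r
def cam(n):
    c=r.read_camera(n)
    if n=="wrist":
        s=r.get_state(); T=np.eye(4);T[:3,:3]=Ro.from_rotvec(s["tcp_rot"]).as_matrix();T[:3,3]=s["tcp_pos"]
        M=np.linalg.inv(T@c["mount"]); c["R"],c["t"]=M[:3,:3],M[:3,3]
    return c
def proj(c,X):
    return cv2.projectPoints(np.float64(X).reshape(-1,1,3),cv2.Rodrigues(np.float64(c["R"]))[0],np.float64(c["t"]),np.float64(c["intrinsics"]),np.float64(c["D"]))[0][:,0]
def place(p,L):
    a=p[2];L=np.float64(L);R=np.array([[np.cos(a),-np.sin(a)],[np.sin(a),np.cos(a)]])
    return np.c_[L[:,:2]@R.T+p[:2],L[:,2]]
def fit(obs,p0):  # obs: [(cam,localpts,pixels)]
    f=lambda p:np.concatenate([(proj(c,place(p,L))-np.float64(px)).ravel() for c,L,px in obs])
    s=least_squares(f,p0,x_scale=[.1,.1,.3],loss="soft_l1"); return s.x,f(s.x)
def tool(target,yaw=None):
    """target TCP world -> shift in tool axes from measured pose; yaw= wanted world direction of tool y"""
    s=r.get_state();R=Ro.from_rotvec(s["tcp_rot"]).as_matrix()
    out=[np.round(R.T@(np.float64(target)-s["tcp_pos"]),4)]
    if yaw is not None:
        d=R.T@[np.cos(yaw),np.sin(yaw),0]; a=np.arctan2(-d[0],d[1]); out.append(round((a+np.pi/2)%np.pi-np.pi/2,4))
    return out
E
cat > fit0.py <<'E'
from h import *
t,s=cam("top"),cam("side")
tp=lambda L:np.float64(L)/4.4+[222-.5+.5/4.4,162-.5+.5/4.4]
sp=lambda L:np.float64(L)/4.4+[230-.5,160-.5]
b,e=fit([(t,[[.045,.084,.036],[.045,-.128,.036],[-.045,-.128,.036],[-.045,.084,.036]],tp([(105,32),(438,135),(400,283),(62,177)])),
 (s,[[-.025,y,.055] for y in(.052,0,-.052)],sp([(158,261),(228,215),(291,176)]))],[.5,-.1,-.3])
print("base",b.round(4),e.round(1))
P=[]
for a,q in(([(83,260),(70,397)],[(242,387),(388,440)]),([(188,278),(183,418)],[(316,322),(459,367)]),([(325,294),(330,434)],[(392,242),(531,276)])):
    L=[[.084,0,.01],[0,0,.012]]
    p,e=fit([(t,L,tp(a)),(s,L,sp(q))],[.4,-.1,0]);print("pin",p.round(4),e.round(1));P.append(p.tolist())
tr,e=fit([(t,[[.065,.082,.022],[.065,-.082,.022],[-.065,-.082,.022],[-.065,.082,.022]],tp([(418,358),(580,218),(760,425),(600,570)])[[0,1,2,3]])],[.4,-.35,.8])
print("tray",tr.round(4),e.round(1))
tr2,e=fit([(t,[[.065,.082,.022],[.065,-.082,.022],[-.065,-.082,.022],[-.065,.082,.022]],tp([(580,218),(760,425),(600,570),(418,358)]))],[.4,-.35,-.8])
print("tray2",tr2.round(4),e.round(1))
json.dump(dict(base=b.tolist(),pins=P,tray=tr.tolist()),open("s.json","w"))
E
python3 fit0.py
```

```text
base [ 0.5856 -0.2109 -0.2745] [-0.2  0.5  0.4  0.4 -0.5 -0.7 -0.7 -0.5  0.4 -0.5 -0.1 -0.   0.2 -0.5]
pin [ 0.432  -0.1271 -0.0543] [-0.4  0.1 -0.2  0.3 -0.  -0.7 -0.1 -0.4]
pin [ 0.4214 -0.1954 -0.0141] [-0.2  0.6 -0.3  0.3 -0.5 -0.8 -0.  -0.5]
pin [ 0.4143 -0.2842  0.0468] [-0.2  0.5 -0.3  0.3 -0.7 -0.9  0.2 -0.4]
tray [ 0.4433 -0.4411  0.8002] [  0.3  12.2   6.2   0.6  -0.3 -11.9  -6.2  -0.6]
tray2 [ 0.4434 -0.4408 -0.8422] [ 0.   0.3 -0.5 -0.1 -0.1 -0.4  0.6  0.2]
```

```bash
python3 - <<'E'
from h import *
d=json.load(open("s.json"));d["tray"]=[.4434,-.4408,-.8422];json.dump(d,open("s.json","w"))
b=d["base"];print(place(b,[[-.07,-.106,.08],[.03,-.106,.08]]))
X=place(b,[[-.075,-.106,.15]])[0]
print(tool(X,b[2]), tool(X,b[2]+np.pi/2))
E
```

```text
[[ 0.48951302 -0.29396681  0.08      ]
 [ 0.58576893 -0.32107401  0.08      ]]
[array([ 0.3335, -0.1172,  0.081 ]), np.float64(-0.8984)] [array([ 0.3335, -0.1172,  0.081 ]), np.float64(0.6724)]
```

tcp_steps --motion '[0.05, -0.018, 0, -0.13, 0.1, -0.036, 0.01, -0.26, 0.14, -0.05, 0.02, -0.39, 0.18, -0.065, 0.03, -0.52, 0.22, -0.08, 0.045, -0.65, 0.26, -0.09, 0.06, -0.78, 0.3, -0.105, 0.07, -0.898, 0.3335, -0.117, 0.081, -0.898]' --finger_gap 0.0 --clamp_n 20

```text
time_s: 1.05
tcp_pos: [0.4863, -0.2914, 0.1498]
tcp_rot: [2.502, 1.899, 0.0]
wrist_force: [0.1, -0.9, 0.6]
grip_width: -0.0
grasp_force: 0.0
```

tcp_steps --motion '[0, 0, 0, 0, 0, 0, 0, 0, 0, 0, 0, 0]'

```text
time_s: 1.35
tcp_pos: [0.4844, -0.2937, 0.1506]
tcp_rot: [2.505, 1.895, -0.001]
wrist_force: [-0.2, -0.4, -0.5]
grip_width: 0.0
grasp_force: 0.0
```

```bash
python3 - <<'E'
from h import *
d=json.load(open("s.json"));b=d["base"]
for x in(-.075,.02,.04): print(tool(place(b,[[x,-.106,.08]])[0],b[2]))
c=cam("wrist");cv2.imwrite("pics/w1.png",c["img"]);print(proj(c,place(b,[[-.025,.052,.055],[-.025,0,.055],[-.025,-.052,.055],[-.045,-.128,.036],[-.027,-.106,.096]])))
E
```

```text
[array([ 0.0012, -0.0001,  0.0706]), np.float64(-0.0011)]
[array([0.0013, 0.0949, 0.0706]), np.float64(-0.0011)]
[array([0.0013, 0.1149, 0.0706]), np.float64(-0.0011)]
[[321.34004358  -3.80702283]
 [318.10713316  67.57935433]
 [314.78657877 132.42796628]
 [286.65025149 208.28116337]
 [319.15102837 207.66914282]]
```

View pics/w1.png

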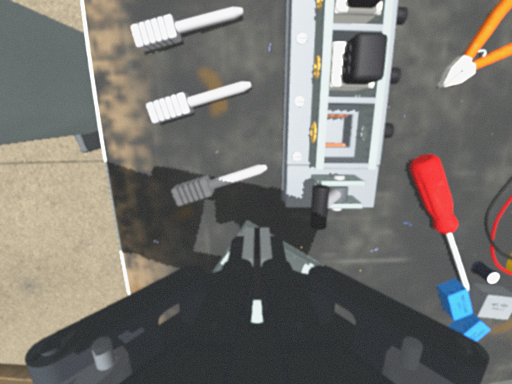

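The wrist view agrees with the fit: eyelets at (319,67) and (315,133), bar at (319,207). Pushing the lever.

tcp_steps --motion '[0.001, 0, 0.035, 0, 0.001, 0, 0.07, 0, 0.001, 0.02, 0.07, 0, 0.001, 0.035, 0.07, 0, 0.001, 0.05, 0.07, 0, 0.001, 0.06, 0.07, 0, 0.001, 0.07, 0.07, 0, 0.001, 0.08, 0.07, 0]'

```text
time_s: 2.2
tcp_pos: [0.56, -0.3139, 0.0795]
tcp_rot: [-2.502, -1.892, 0.005]
wrist_force: [-5.5, 1.6, 2.0]
grip_width: -0.0003
grasp_force: 6.0
```

tcp_steps --motion '[0, 0.003, 0, 0, 0, 0.006, 0, 0, 0, 0.009, 0, 0]'

```text
time_s: 2.5
tcp_pos: [0.5607, -0.314, 0.0793]
tcp_rot: [-2.488, -1.884, 0.021]
wrist_force: [-28.9, 4.6, 14.7]
grip_width: -0.0002
grasp_force: 16.2
```

tcp_steps --motion '[0, -0.02, 0, 0, 0, -0.04, 0, 0, 0, -0.06, -0.04, 0, 0, -0.06, -0.08, 0]' --finger_gap 0.05 --clamp_n 40

```text
time_s: 2.9
tcp_pos: [0.5104, -0.2994, 0.1601]
tcp_rot: [-2.503, -1.892, 0.002]
wrist_force: [0.9, -0.2, 0.9]
grip_width: 0.0499
grasp_force: 0.0
```

```bash
python3 - <<'E'
from h import *
d=json.load(open("s.json"));b=d["base"]
X=place(b,[[0,0,.15]])[0];print(tool(X,b[2]))
c=cam("wrist");t=cam("top");cv2.imwrite("pics/w2.png",np.hstack([c["img"][:,:],cv2.resize(t["img"][170:250,230:330],(480,384))])[:,180:980])
for y in(-.106,):
  for x in(-.027,.027):print(proj(c,place(b,[[x,y,.096]])))
E
```

```text
[array([0.1056, 0.0483, 0.01  ]), np.float64(-0.002)]
[[274.67424427 200.78704351]]
[[338.93090028 200.4250096 ]]
```

View pics/w2.png

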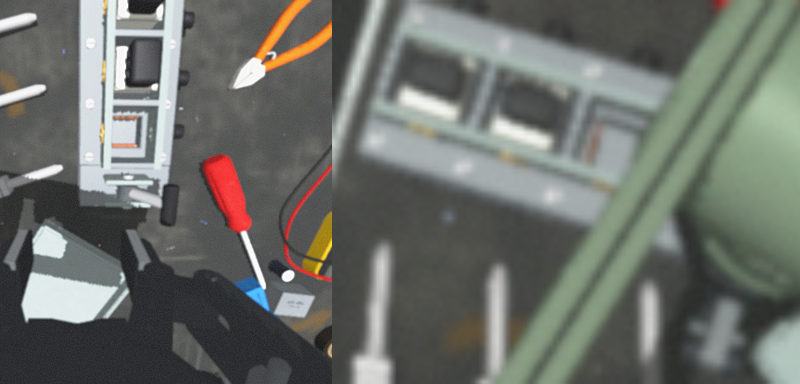

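The lever's bar is now at full-image (350,205), leaning back, so it's off. Next is carrier 1.

tcp_steps --motion '[0.05, 0.023, 0, 0, 0.1, 0.047, 0.01, 0, 0.1056, 0.0483, 0.01, 0, 0.1056, 0.0483, 0.01, 0, 0.1056, 0.0483, 0.05, 0, 0.1056, 0.0483, 0.081, 0, 0.1056, 0.0483, 0.081, 0]' --finger_gap 0.05 --clamp_n 60

```text
time_s: 3.7
tcp_pos: [0.5846, -0.2116, 0.0751]
tcp_rot: [-2.5, -1.89, 0.008]
wrist_force: [-1.0, 0.3, 0.3]
grip_width: 0.0494
grasp_force: 0.0
```

```bash
python3 - <<'E'
from h import *
b=json.load(open("s.json"))["base"];print(tool(place(b,[[0,0,.078]])[0],b[2]))
E
```

```text
[array([ 0.0009,  0.0008, -0.0029]), np.float64(-0.0016)]
```

tcp_steps --motion '[0, 0, 0, 0, 0, 0, 0, 0, 0, 0, 0, 0, 0, 0, 0, 0]' --finger_gap 0.0 --clamp_n 60

```text
time_s: 4.1
tcp_pos: [0.5878, -0.2121, 0.0814]
tcp_rot: [2.504, 1.895, -0.001]
wrist_force: [-4.8, -0.9, 6.4]
grip_width: 0.0207
grasp_force: 61.3
```

tcp_steps --motion '[0, 0, -0.005, 0, 0, 0, -0.01, 0, 0, 0, -0.02, 0, 0, 0, -0.035, 0, 0, 0, -0.06, 0, 0, 0, -0.085, 0, 0, 0, -0.1, 0, 0, 0, -0.1, 0]'

```text
time_s: 4.9
tcp_pos: [0.5907, -0.212, 0.1839]
tcp_rot: [2.499, 1.892, 0.008]
wrist_force: [0.5, 0.5, -2.4]
grip_width: 0.021
grasp_force: 60.4
```

```bash
python3 - <<'E'
from h import *
d=json.load(open("s.json"));b=d["base"]
for y in(.04,-.04):print(tool(np.r_[place(d["tray"],[[0,y,0]])[0][:2],.18],b[2]))
E
```

```text
[array([-0.2265, -0.0582,  0.0034]), np.float64(-0.0004)]
[array([-0.2939, -0.1012,  0.003 ]), np.float64(-0.0004)]
```

tcp_steps --motion '[-0.04, -0.015, -0.01, 0, -0.085, -0.03, -0.01, 0, -0.13, -0.045, -0.01, 0, -0.175, -0.06, -0.01, 0, -0.22, -0.076, 0, 0, -0.26, -0.09, 0, 0, -0.294, -0.101, 0.003, 0, -0.294, -0.101, 0.003, 0]'

```text
time_s: 5.7
tcp_pos: [0.4085, -0.4704, 0.1755]
tcp_rot: [2.509, 1.89, -0.002]
wrist_force: [1.0, 0.8, -2.6]
grip_width: 0.0209
grasp_force: 60.4
```

```bash
python3 - <<'E'
from h import *
d=json.load(open("s.json"));b=d["base"]
X=np.r_[place(d["tray"],[[0,-.04,0]])[0][:2],.074];print(tool(X,b[2]),r.get_state()["grip_width"])
E
```

```text
[array([0.0044, 0.0041, 0.1015]), np.float64(-0.0053)] 0.020931805676365718
```

tcp_steps --motion '[0.001, 0.001, 0.03, 0, 0.001, 0.001, 0.06, 0, 0.001, 0.001, 0.08, 0, 0.001, 0.001, 0.092, 0, 0.001, 0.001, 0.098, 0, 0.001, 0.001, 0.101, 0, 0.001, 0.001, 0.101, 0]'

```text
time_s: 6.4
tcp_pos: [0.4129, -0.4665, 0.0759]
tcp_rot: [2.504, 1.895, 0.0]
wrist_force: [0.4, -0.8, -1.4]
grip_width: 0.0208
grasp_force: 60.3
```

tcp_steps --motion '[0, 0, 0.0015, 0, 0, 0, 0.003, 0, 0, 0, 0.003, 0]'

```text
time_s: 6.7
tcp_pos: [0.4125, -0.4664, 0.0727]
tcp_rot: [2.505, 1.895, 0.0]
wrist_force: [0.5, -0.0, -2.4]
grip_width: 0.0209
grasp_force: 60.3
```

tcp_steps --motion '[0, 0, 0.001, 0, 0, 0, 0.002, 0, 0, 0, 0.003, 0, 0, 0, 0.003, 0]'

```text
time_s: 7.1
tcp_pos: [0.4125, -0.4668, 0.0721]
tcp_rot: [2.503, 1.895, -0.0]
wrist_force: [-3.2, 2.5, 12.7]
grip_width: 0.0209
grasp_force: 62.6
```

Seated in the tray. Release, lift and go to carrier 0.

tcp_steps --motion '[0, 0, -0.002, 0, 0, 0, -0.002, 0, 0, 0, -0.002, 0, 0, 0, -0.03, 0, 0, 0, -0.07, 0, 0, 0, -0.1, 0]' --finger_gap 0.05 --clamp_n 60

```text
time_s: 7.7
tcp_pos: [0.4127, -0.4666, 0.1708]
tcp_rot: [2.504, 1.895, 0.0]
wrist_force: [-0.0, -1.3, 0.3]
grip_width: 0.05
grasp_force: 0.0
```

```bash
python3 - <<'E'
from h import *
d=json.load(open("s.json"));b=d["base"]
print(tool(place(b,[[0,.052,.17]])[0],b[2]))
E
```

```text
[array([0.345 , 0.097 , 0.0007]), np.float64(-0.0005)]
```

tcp_steps --motion '[0.04, 0.012, 0, 0, 0.088, 0.025, 0, 0, 0.136, 0.038, 0, 0, 0.184, 0.052, 0, 0, 0.232, 0.065, 0, 0, 0.28, 0.079, 0, 0, 0.32, 0.09, 0, 0, 0.345, 0.097, 0, 0]'

```text
time_s: 8.5
tcp_pos: [0.6008, -0.1576, 0.1689]
tcp_rot: [-2.502, -1.899, -0.001]
wrist_force: [0.4, 0.4, -0.3]
grip_width: 0.05
grasp_force: 0.0
```

tcp_steps --motion '[0, 0, 0, 0, 0, 0, 0, 0]'

```text
time_s: 8.7
tcp_pos: [0.5994, -0.1603, 0.1688]
tcp_rot: [-2.503, -1.898, 0.002]
wrist_force: [0.3, 0.6, 0.1]
grip_width: 0.0498
grasp_force: 0.0
```

```bash
python3 - <<'E'
from h import *
d=json.load(open("s.json"));b=d["base"]
print(tool(place(b,[[0,.052,.078]])[0],b[2]))
c=cam("wrist");cv2.imwrite("pics/w3.png",c["img"])
E
```

```text
[array([-0.0003,  0.0006,  0.0908]), np.float64(0.0009)]
```

tcp_steps --motion '[0, 0.001, 0.04, 0, 0, 0.001, 0.075, 0, 0, 0.001, 0.089, 0, 0, 0.001, 0.089, 0]'

```text
time_s: 9.15
tcp_pos: [0.5986, -0.1616, 0.0783]
tcp_rot: [-2.504, -1.892, 0.005]
wrist_force: [-0.5, -0.3, 0.4]
grip_width: 0.0505
grasp_force: 0.0
```

tcp_steps --motion '[0, 0, 0, 0, 0, 0, 0, 0, 0, 0, 0, 0, 0, 0, 0, 0]' --finger_gap 0.0 --clamp_n 60

```text
time_s: 9.55
tcp_pos: [0.6014, -0.1614, 0.0824]
tcp_rot: [2.502, 1.894, 0.003]
wrist_force: [-2.8, -1.2, 6.0]
grip_width: 0.0208
grasp_force: 59.8
```

tcp_steps --motion '[0, 0, -0.005, 0, 0, 0, -0.01, 0, 0, 0, -0.02, 0, 0, 0, -0.035, 0, 0, 0, -0.06, 0, 0, 0, -0.085, 0, 0, 0, -0.108, 0, 0, 0, -0.108, 0]'

```text
time_s: 10.35
tcp_pos: [0.6024, -0.1612, 0.1934]
tcp_rot: [2.5, 1.892, 0.008]
wrist_force: [1.1, -0.9, -1.7]
grip_width: 0.0209
grasp_force: 60.8
```

```bash
python3 - <<'E'
from h import *
d=json.load(open("s.json"));b=d["base"]
print(tool(np.r_[place(d["tray"],[[0,.04,0]])[0][:2],.18],b[2]))
E
```

```text
[array([-0.2785, -0.0557,  0.0128]), np.float64(-0.0004)]
```

tcp_steps --motion '[-0.04, -0.008, 0, 0, -0.085, -0.017, 0, 0, -0.13, -0.026, 0, 0, -0.175, -0.035, 0, 0, -0.22, -0.044, 0, 0, -0.26, -0.052, 0, 0, -0.2785, -0.0557, 0.013, 0, -0.2785, -0.0557, 0.013, 0]'

```text
time_s: 11.15
tcp_pos: [0.4687, -0.4146, 0.1725]
tcp_rot: [-2.504, -1.889, 0.002]
wrist_force: [-0.5, 0.4, -1.9]
grip_width: 0.0205
grasp_force: 60.6
```

```bash
python3 - <<'E'
from h import *
d=json.load(open("s.json"));b=d["base"]
X=np.r_[place(d["tray"],[[0,.04,0]])[0][:2],.078];print(tool(X,b[2]),r.get_state()["grip_width"])
E
```

```text
[array([0.0015, 0.0047, 0.0945]), np.float64(-0.0039)] 0.020474653880374803
```

tcp_steps --motion '[0, 0, 0.03, 0, 0, 0, 0.06, 0, 0, 0, 0.08, 0, 0, 0, 0.092, 0, 0, 0, 0.098, 0, 0, 0, 0.101, 0, 0, 0, 0.101, 0]'

```text
time_s: 11.85
tcp_pos: [0.4717, -0.4137, 0.0748]
tcp_rot: [2.504, 1.896, 0.0]
wrist_force: [0.9, 0.2, -0.9]
grip_width: 0.0209
grasp_force: 64.4
```

tcp_steps --motion '[0, 0, 0.001, 0, 0, 0, 0.002, 0, 0, 0, 0.003, 0, 0, 0, 0.004, 0, 0, 0, 0.004, 0]'

```text
time_s: 12.35
tcp_pos: [0.4717, -0.4144, 0.0732]
tcp_rot: [2.503, 1.894, 0.001]
wrist_force: [-1.9, 2.4, 11.3]
grip_width: 0.0209
grasp_force: 66.3
```

tcp_steps --motion '[0, 0, -0.002, 0, 0, 0, -0.002, 0, 0, 0, -0.002, 0, 0, 0, -0.03, 0, 0, 0, -0.07, 0, 0, 0, -0.11, 0]' --finger_gap 0.05 --clamp_n 60

```text
time_s: 12.95
tcp_pos: [0.4708, -0.4134, 0.1807]
tcp_rot: [-2.503, -1.895, 0.001]
wrist_force: [-0.2, -0.5, 0.2]
grip_width: 0.0497
grasp_force: 0.0
```

```bash
python3 - <<'E'
from h import *
d=json.load(open("s.json"));p=d["pins"][2]
print(tool([p[0],p[1],.17],p[2]+np.pi/2))
E
```

```text
[array([ 0.109 , -0.0895,  0.0109]), np.float64(1.249)]
```

tcp_steps --motion '[0.015, -0.012, 0, 0.15, 0.03, -0.025, 0, 0.3, 0.045, -0.037, 0, 0.45, 0.06, -0.05, 0, 0.6, 0.075, -0.062, 0, 0.75, 0.09, -0.074, 0, 0.9, 0.1, -0.082, 0, 1.05, 0.109, -0.0895, 0, 1.2]'

```text
time_s: 13.75
tcp_pos: [0.4143, -0.2838, 0.1801]
tcp_rot: [-3.138, -0.141, 0.0]
wrist_force: [0.3, 1.1, 1.1]
grip_width: 0.0502
grasp_force: 0.0
```

tcp_steps --motion '[0, 0, 0, 0.049, 0, 0, 0, 0.049, 0, 0, 0, 0.049]'

```text
time_s: 14.05
tcp_pos: [0.4147, -0.2847, 0.1802]
tcp_rot: [3.141, 0.075, 0.0]
wrist_force: [0.9, 0.2, 0.4]
grip_width: 0.0501
grasp_force: 0.0
```

```bash
python3 - <<'E'
from h import *
d=json.load(open("s.json"))
c=cam("wrist");t=cam("top")
cv2.imwrite("pics/w4.png",np.hstack([c["img"][:,:],cv2.resize(t["img"][180:276,230:302],(288,384))]))
for p in d["pins"]:print(proj(c,place(p,[[.084,0,.01],[0,0,.012]])).round(1).tolist(),tool([p[0],p[1],.1],p[2]+np.pi/2))
E
```

```text
[[120.3, 79.3], [121.3, 155.8]] [array([ 0.0247, -0.1567,  0.0802]), np.float64(0.1016)]
[[179.5, 91.5], [179.9, 167.3]] [array([ 0.0109, -0.089 ,  0.0802]), np.float64(0.0614)]
[[255.8, 101.9], [255.7, 176.8]] [array([-0.0005, -0.0006,  0.0802]), np.float64(0.0005)]
```

View pics/w4.png

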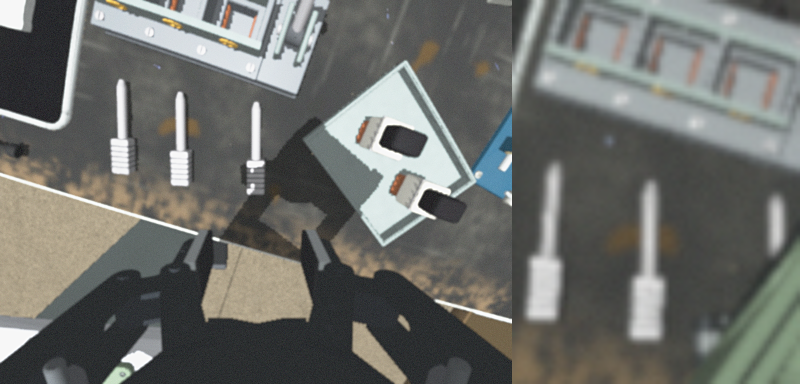

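Predictions match the picture (pin tips at (121,80), (180,93), (256,102)), and both carriers stand in the tray. Grasping the right pin.

tcp_steps --motion '[0, 0, 0.045, 0, 0, 0, 0.09, 0, 0, 0, 0.13, 0, 0, 0, 0.16, 0, 0, 0, 0.172, 0, 0, 0, 0.176, 0, 0, 0, 0.176, 0]'

```text
time_s: 14.85
tcp_pos: [0.4153, -0.2851, 0.0048]
tcp_rot: [3.14, 0.074, 0.001]
wrist_force: [0.2, 0.1, 0.5]
grip_width: 0.0499
grasp_force: 0.0
```

```bash
python3 - <<'E'
from h import *
p=json.load(open("s.json"))["pins"][2]
print(tool([p[0],p[1],.003],p[2]+np.pi/2))
E
```

```text
[array([-0.001 , -0.0009,  0.0018]), np.float64(0.0001)]
```

tcp_steps --motion '[-0.001, -0.001, 0.002, 0, -0.001, -0.001, 0.002, 0, -0.001, -0.001, 0.002, 0, -0.001, -0.001, 0.002, 0, -0.001, -0.001, 0.002, 0]' --finger_gap 0.0 --clamp_n 90

```text
time_s: 15.35
tcp_pos: [0.4141, -0.2839, 0.0037]
tcp_rot: [3.139, 0.074, 0.003]
wrist_force: [-0.5, 0.6, 4.9]
grip_width: 0.0176
grasp_force: 88.4
```

tcp_steps --motion '[0, 0, -0.02, 0, 0, 0, -0.05, 0, 0, 0, -0.08, 0, 0, 0, -0.08, 0]'

```text
time_s: 15.75
tcp_pos: [0.4161, -0.2854, 0.0867]
tcp_rot: [3.135, 0.073, 0.012]
wrist_force: [0.4, -0.9, -1.6]
grip_width: 0.0178
grasp_force: 88.1
```

```bash
python3 - <<'E'
from h import *
d=json.load(open("s.json"));b=d["base"]
print(tool(place(b,[[-.128,-.052,.048]])[0],b[2]+np.pi/2))
s=r.get_state();c=cam("wrist");T=np.eye(4);T[:3,:3]=Ro.from_rotvec(s["tcp_rot"]).as_matrix();T[:3,3]=s["tcp_pos"]
# tool x forward?
for sg in(1,-1):
  for X in([.084*sg,0,-.007],[.02*sg,0,-.007]):print(sg,proj(c,(T@np.r_[X,1])[:3]))
im=c["img"][60:300,140:380];cv2.imwrite("pics/w5.png",cv2.resize(im,(600,600),interpolation=cv2.INTER_CUBIC))
E
```

```text
[array([ 0.0347, -0.0578,  0.0386]), np.float64(0.3214)]
1 [[257.77792661  82.3130386 ]]
1 [[257.5702852  213.46491245]]
-1 [[257.30213306 364.14532538]]
-1 [[257.45687479 279.48574548]]
```

View pics/w5.png

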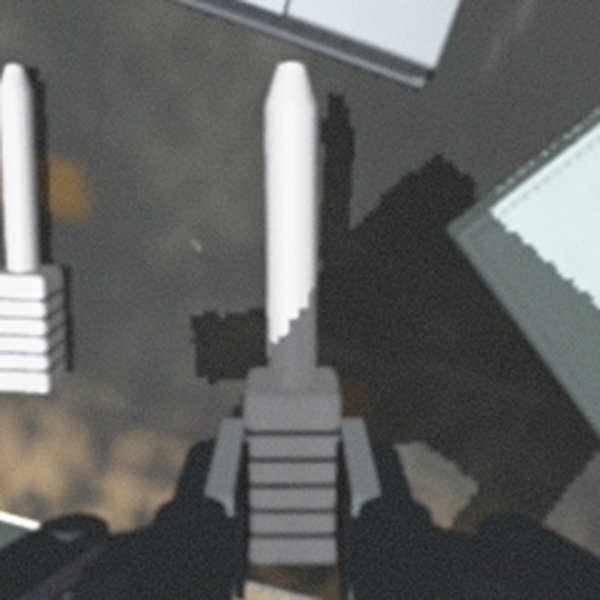

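The pin is held straight, tip at (256.4,85.6) against a predicted (257.8,82.3), so about 0.7 mm off laterally. Moving to pre-insert.

tcp_steps --motion '[0, -0.02, 0, 0.15, 0.01, -0.04, 0.01, 0.3, 0.03, -0.058, 0.03, 0.32, 0.0347, -0.058, 0.038, 0.3214, 0.0347, -0.058, 0.038, 0.3214]'

```text
time_s: 16.3
tcp_pos: [0.4449, -0.2234, 0.0427]
tcp_rot: [-3.112, 0.427, 0.005]
wrist_force: [-0.6, -0.9, -0.8]
grip_width: 0.018
grasp_force: 88.2
```

```bash
python3 - <<'E'
from h import *
d=json.load(open("s.json"));b=d["base"]
print(r.get_state()["grip_width"],tool(place(b,[[-.109,-.052,.048]])[0],b[2]+np.pi/2))
c=cam("wrist")
print(proj(c,place(b,[[-.025,-.052,.055],[-.025,0,.055]])))
im=c["img"][0:240,140:380];cv2.imwrite("pics/w6.png",cv2.resize(im,(600,600),interpolation=cv2.INTER_CUBIC))
E
```

```text
0.01798111342436695 [array([ 0.0231,  0.0019, -0.0054]), np.float64(0.0019)]
[[258.71195504  28.8733482 ]
 [138.97191594  30.33221307]]
```

View pics/w6.png

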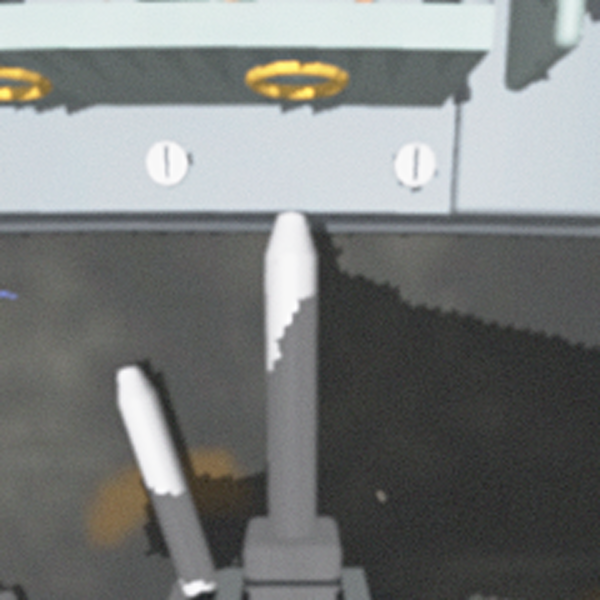

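The eyelet is at full-image (258.8,32) and the tip at (256.4,85). I'll settle the arm and measure again.

tcp_steps --motion '[0, 0.001, -0.005, 0, 0, 0.001, -0.005, 0, 0, 0.001, -0.005, 0, 0, 0.001, -0.005, 0]'

```text
time_s: 16.75
tcp_pos: [0.4452, -0.2255, 0.0497]
tcp_rot: [3.112, -0.431, 0.001]
wrist_force: [-0.3, 0.2, -1.0]
grip_width: 0.0179
grasp_force: 88.2
```

```bash
cat > chk.py <<'E'
import sys
from h import *
d=json.load(open("s.json"));b=d["base"];y=float(sys.argv[1])
s=r.get_state()
print(s["grip_width"],s["tcp_pos"],"to home-ish x=-.045:",tool(place(b,[[-.045,y,.048]])[0],b[2]+np.pi/2))
c=cam("wrist");g=c["img"][:, 230:290].astype(int)
print("eyelet pred",proj(c,place(b,[[-.025,y,.055],[-.027,y,.055]])).round(1).tolist())
hsv=cv2.cvtColor(c["img"],cv2.COLOR_BGR2HSV);m=cv2.inRange(hsv,(15,120,90),(35,255,255));m[150:]=0
n,_,st,ce=cv2.connectedComponentsWithStats(m)
print("brass",[(st[i][:5].tolist()) for i in range(1,n) if st[i][4]>15])
# shaft edges per row: bright/shaft width via gradient
T=np.eye(4);T[:3,:3]=Ro.from_rotvec(s["tcp_rot"]).as_matrix();T[:3,3]=s["tcp_pos"]
print("axis pred",proj(c,[(T@[x,0,-.007,1])[:3] for x in(.03,.055,.07,.084)]).round(1).tolist())
cv2.imwrite(sys.argv[2],cv2.resize(c["img"][0:240,140:380],(600,600),interpolation=cv2.INTER_CUBIC))
gray=cv2.GaussianBlur(cv2.cvtColor(c["img"],cv2.COLOR_BGR2GRAY),(3,3),0).astype(float)
for row in(100,115,130,145,160,175,190):
    gr=np.gradient(gray[row,235:280]);l=np.argmax(gr[:23]);q=23+np.argmin(gr[23:]);print(row,235+l,235+q,(470+l+q)/2,end="; ")
E
python3 chk.py -0.052 pics/w7.png
```

```text
0.01794349924181658 [ 0.44516892 -0.22545004  0.04974543] to home-ish x=-.045: [array([ 0.0863, -0.0001,  0.0018]), np.float64(-0.0008)]
eyelet pred [[255.5, 34.5], [255.5, 39.3]]
brass [[121, 33, 40, 13, 302], [235, 32, 38, 14, 314], [13, 38, 44, 12, 300]]
axis pred [[255.9, 196.4], [255.9, 148.0], [255.9, 116.6], [255.9, 85.7]]
100 246 265 255.5; 115 246 266 256.0; 130 246 258 252.0; 145 246 266 256.0; 160 247 266 256.5; 175 247 266 256.5; 190 247 266 256.5;
```

tcp_steps --motion '[0, -0.001, 0.001, 0, 0.012, -0.001, 0.001, 0, 0.022, -0.001, 0.001, 0, 0.028, -0.001, 0.001, 0, 0.034, -0.001, 0.001, 0, 0.034, -0.001, 0.001, 0]'

```text
time_s: 17.4
tcp_pos: [0.4794, -0.2336, 0.0482]
tcp_rot: [3.112, -0.429, 0.001]
wrist_force: [-0.1, -1.3, -0.5]
grip_width: 0.0176
grasp_force: 88.2
```

```bash
python3 chk.py -0.052 pics/w8.png
```

```text
0.017614469931379214 [ 0.47937151 -0.23359072  0.04822359] to home-ish x=-.045: [array([0.0511, 0.0014, 0.0003]), np.float64(0.0002)]
eyelet pred [[258.6, 112.5], [258.5, 116.8]]
brass []
axis pred [[255.7, 195.0], [255.7, 146.4], [255.7, 115.0], [255.6, 84.0]]
100 239 265 252.0; 115 248 258 253.0; 130 248 265 256.5; 145 247 265 256.0; 160 247 266 256.5; 175 247 266 256.5; 190 247 266 256.5;
```

View pics/w8.png

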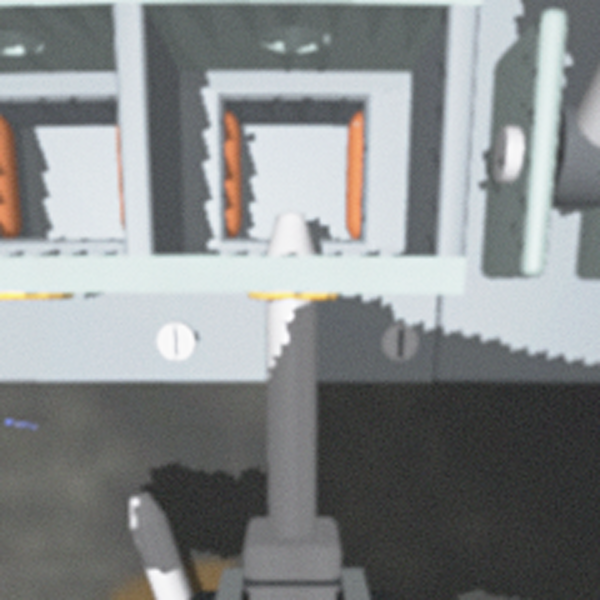

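The tip is through the front eyelet, centred on the rim (292 against 291 in the crop), and the rear eyelet is in line. Pushing home.

tcp_steps --motion '[0.01, 0.0003, 0, 0, 0.018, 0.0005, 0, 0, 0.025, 0.0005, 0, 0, 0.031, 0.0005, 0, 0, 0.037, 0.0005, 0, 0, 0.043, 0.0005, 0, 0, 0.047, 0.0005, 0, 0, 0.047, 0.0005, 0, 0]'

```text
time_s: 18.25
tcp_pos: [0.524, -0.2467, 0.0483]
tcp_rot: [3.112, -0.43, 0.001]
wrist_force: [0.3, 0.8, -0.3]
grip_width: 0.018
grasp_force: 88.2
```

```bash
python3 chk.py -0.052 pics/w9.png
```

```text
0.01800857608620249 [ 0.52396131 -0.24669083  0.04829173] to home-ish x=-.045: [array([0.0047, 0.0008, 0.0003]), np.float64(0.0)]
eyelet pred [[257.3, 205.0], [257.3, 208.6]]
brass []
axis pred [[255.7, 195.5], [255.7, 147.0], [255.6, 115.6], [255.6, 84.6]]
100 248 265 256.5; 115 249 258 253.5; 130 241 266 253.5; 145 241 265 253.0; 160 241 266 253.5; 175 246 265 255.5; 190 247 266 256.5;
```

No resistance; the last few millimetres.

tcp_steps --motion '[0.002, 0, 0, 0, 0.004, 0, 0, 0, 0.0055, 0, 0, 0, 0.007, 0, 0, 0, 0.007, 0, 0, 0]'

```text
time_s: 18.8
tcp_pos: [0.5267, -0.2474, 0.0479]
tcp_rot: [-3.11, 0.43, 0.012]
wrist_force: [-7.8, 1.8, 3.4]
grip_width: 0.0179
grasp_force: 89.0
```

tcp_steps --motion '[0.005, 0, 0, 0, 0.005, 0, 0, 0, 0.005, 0, 0, 0, 0.005, 0, -0.03, 0, 0.005, 0, -0.07, 0, -0.03, 0, -0.11, 0, -0.06, 0, -0.13, 0]' --finger_gap 0.036 --clamp_n 60

```text
time_s: 19.5
tcp_pos: [0.4734, -0.2326, 0.1812]
tcp_rot: [3.11, -0.429, 0.008]
wrist_force: [0.1, -1.0, 0.7]
grip_width: 0.0362
grasp_force: 0.0
```

```bash
python3 - <<'E'
from h import *
d=json.load(open("s.json"));b=d["base"]
c=cam("wrist");cv2.imwrite("pics/w10.png",c["img"])
for p in d["pins"]:print(proj(c,place(p,[[.084,0,.01],[0,0,.012]])).round(1).tolist(),tool([p[0],p[1],.12],p[2]+np.pi/2))
print(proj(c,place(b,[[.039,-.052,.055],[-.045,-.052,.055]])))
E
```

```text
[[163.9, 161.0], [184.1, 226.1]] [array([-0.064 , -0.0903,  0.0634]), np.float64(-0.2203)]
[[218.9, 154.5], [238.5, 219.9]] [array([-0.0557, -0.0217,  0.0636]), np.float64(-0.2605)]
[[290.0, 140.9], [309.6, 206.9]] [array([-0.0385,  0.0657,  0.0637]), np.float64(-0.3214)]
[[256.75725687  28.78845095]
 [256.70727121 124.09393348]]
```

View pics/w10.png

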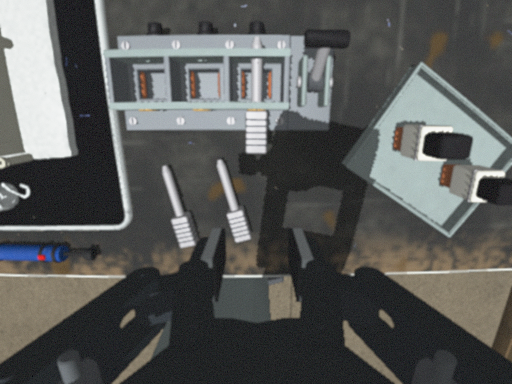

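Pin seated in way 2, head against the cheek at (257,130). The other pins, tips at (221,160) and (167,168), look undisturbed. Next is the middle pin.

tcp_steps --motion '[-0.03, -0.012, 0, -0.15, -0.05, -0.02, 0.03, -0.26, -0.0557, -0.0217, 0.05, -0.2605, -0.0557, -0.0217, 0.05, -0.2605, -0.0557, -0.0217, 0.05, -0.2605]' --finger_gap 0.05 --clamp_n 60

```text
time_s: 20.05
tcp_pos: [0.4256, -0.1966, 0.1288]
tcp_rot: [3.141, -0.022, 0.002]
wrist_force: [0.4, 0.6, 0.2]
grip_width: 0.0498
grasp_force: 0.0
```

```bash
cat > pin.py <<'E'
import sys
from h import *
d=json.load(open("s.json"));i=int(sys.argv[1]);p=d["pins"][i]
print(tool([p[0],p[1],.003],p[2]+np.pi/2))
c=cam("wrist");print("pred tip/centre/rear",proj(c,place(p,[[.084,0,.01],[0,0,.012],[-.02,0,.012]])).round(1).tolist())
hsv=cv2.cvtColor(c["img"],cv2.COLOR_BGR2HSV);m=cv2.inRange(hsv,(0,0,150),(180,60,255));m[:, :170]=0;m[:,340:]=0
n,_,st,ce=cv2.connectedComponentsWithStats(m);print([(st[k].tolist(),ce[k].round(1).tolist()) for k in range(1,n) if st[k][4]>150])
E
python3 pin.py 1
```

```text
[array([-0.0043, -0.0012,  0.1258]), np.float64(-0.0001)]
pred tip/centre/rear [[254.4, 104.8], [254.5, 192.9], [254.6, 211.8]]
[([218, 0, 122, 38, 2043], [296.3, 12.8]), ([170, 3, 145, 68, 4120], [240.0, 37.1]), ([303, 39, 37, 63, 1589], [323.3, 71.1]), ([174, 93, 22, 112, 1573], [184.5, 158.6]), ([245, 104, 16, 75, 705], [254.3, 140.6]), ([234, 261, 78, 61, 3456], [272.6, 294.4])]
```

tcp_steps --motion '[-0.004, -0.001, 0.045, 0, -0.004, -0.001, 0.085, 0, -0.004, -0.001, 0.11, 0, -0.004, -0.001, 0.12, 0, -0.004, -0.001, 0.123, 0, -0.004, -0.001, 0.123, 0]'

```text
time_s: 20.7
tcp_pos: [0.4219, -0.1958, 0.0061]
tcp_rot: [3.141, -0.022, 0.003]
wrist_force: [0.2, 0.9, -0.1]
grip_width: 0.0497
grasp_force: 0.0
```

```bash
python3 - <<'E'
from h import *
p=json.load(open("s.json"))["pins"][1]
print(tool([p[0],p[1],.003],p[2]+np.pi/2))
E
```

```text
[array([-0.0005, -0.0004,  0.0031]), np.float64(-0.0001)]
```

tcp_steps --motion '[0, 0, 0.0025, 0, 0, 0, 0.0025, 0, 0, 0, 0.0025, 0, 0, 0, 0.0025, 0, 0, 0, 0.0025, 0]' --finger_gap 0.0 --clamp_n 90

```text
time_s: 21.2
tcp_pos: [0.4214, -0.1954, 0.004]
tcp_rot: [3.14, -0.022, 0.003]
wrist_force: [-0.9, 0.6, 5.3]
grip_width: 0.0178
grasp_force: 88.4
```

tcp_steps --motion '[0, 0, -0.02, 0, 0, 0, -0.05, 0, 0, 0, -0.08, 0, 0, 0, -0.08, 0, 0, 0, -0.08, 0]'

```text
time_s: 21.7
tcp_pos: [0.4208, -0.1951, 0.0834]
tcp_rot: [3.141, -0.022, 0.002]
wrist_force: [0.0, -0.0, -1.3]
grip_width: 0.0179
grasp_force: 88.1
```

```bash
python3 - <<'E'
from h import *
d=json.load(open("s.json"));b=d["base"]
print(tool(place(b,[[-.132,0,.0485]])[0],b[2]+np.pi/2))
E
```

```text
[array([ 0.0375, -0.0206,  0.0349]), np.float64(0.2605)]
```

tcp_steps --motion '[0.01, -0.01, 0, 0.13, 0.025, -0.02, 0.01, 0.26, 0.0375, -0.0206, 0.03, 0.2605, 0.0375, -0.0206, 0.035, 0.2605, 0.0375, -0.0206, 0.035, 0.2605, 0.0375, -0.0206, 0.035, 0.2605]'

```text
time_s: 22.3
tcp_pos: [0.4575, -0.175, 0.0475]
tcp_rot: [-3.112, 0.43, 0.003]
wrist_force: [0.1, 0.3, 0.2]
grip_width: 0.018
grasp_force: 88.1
```

```bash
python3 chk.py 0 pics/w11.png
```

```text
0.018038396370879502 [ 0.45745401 -0.17497112  0.04751213] to home-ish x=-.045: [array([ 0.0881, -0.0002, -0.0006]), np.float64(-0.0003)]
eyelet pred [[254.9, 29.9], [254.9, 34.8]]
brass [[235, 25, 38, 14, 327], [118, 26, 41, 15, 322], [349, 27, 40, 8, 134]]
axis pred [[255.5, 196.8], [255.4, 148.7], [255.4, 117.5], [255.4, 86.8]]
100 247 265 256.0; 115 246 266 256.0; 130 246 267 256.5; 145 247 266 256.5; 160 247 266 256.5; 175 246 266 256.0; 190 247 266 256.5;
```

tcp_steps --motion '[0, -0.001, -0.001, 0, 0.012, -0.001, -0.001, 0, 0.022, -0.001, -0.001, 0, 0.028, -0.001, -0.001, 0, 0.034, -0.001, -0.001, 0, 0.037, -0.001, -0.001, 0, 0.037, -0.001, -0.001, 0]'

```text
time_s: 23.05
tcp_pos: [0.4947, -0.1842, 0.0487]
tcp_rot: [3.112, -0.43, -0.0]
wrist_force: [0.3, 0.0, -1.4]
grip_width: 0.0179
grasp_force: 88.1
```

```bash
python3 chk.py 0 pics/w12.png
```

```text
0.017920023306930793 [ 0.49470628 -0.18419695  0.04865657] to home-ish x=-.045: [array([0.0498, 0.0011, 0.0007]), np.float64(-0.0)]
eyelet pred [[257.8, 116.1], [257.8, 120.4]]
brass [[353, 122, 27, 1, 27]]
axis pred [[255.6, 195.5], [255.6, 147.1], [255.6, 115.6], [255.6, 84.7]]
100 248 264 256.0; 115 245 279 262.0; 130 257 261 259.0; 145 250 266 258.0; 160 247 266 256.5; 175 247 266 256.5; 190 247 266 256.5;
```

View pics/w12.png

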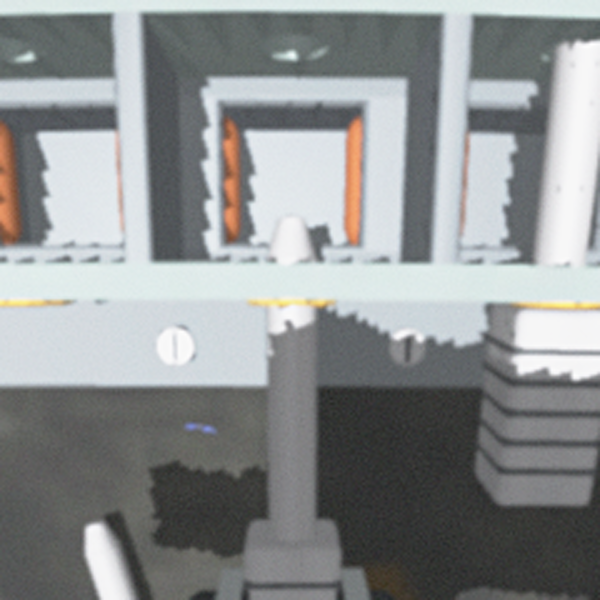

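The middle pin is through the front eyelet, centred the same way as the last one. Pushing home.

tcp_steps --motion '[0.01, 0.0003, 0, 0, 0.018, 0.0005, 0, 0, 0.025, 0.0005, 0, 0, 0.031, 0.0005, 0, 0, 0.037, 0.0005, 0, 0, 0.042, 0.0005, 0, 0, 0.045, 0.0005, 0, 0, 0.047, 0.0005, 0, 0]'

```text
time_s: 23.9
tcp_pos: [0.5397, -0.1974, 0.0488]
tcp_rot: [3.112, -0.43, -0.0]
wrist_force: [0.0, 0.8, -0.2]
grip_width: 0.0177
grasp_force: 88.1
```

tcp_steps --motion '[0.0015, 0, 0, 0, 0.003, 0, 0, 0, 0.003, 0, 0, 0]'

```text
time_s: 24.2
tcp_pos: [0.5416, -0.1979, 0.0487]
tcp_rot: [-3.112, 0.43, 0.003]
wrist_force: [-0.4, -0.2, -0.7]
grip_width: 0.0179
grasp_force: 88.4
```

tcp_steps --motion '[0.001, 0, 0, 0, 0.002, 0, 0, 0, 0.003, 0, 0, 0, 0.003, 0, 0, 0]'

```text
time_s: 24.6
tcp_pos: [0.5416, -0.1979, 0.0484]
tcp_rot: [-3.111, 0.43, 0.013]
wrist_force: [-8.8, 1.8, 5.2]
grip_width: 0.0178
grasp_force: 89.0
```

tcp_steps --motion '[0, 0, 0, 0, 0, 0, 0, 0, 0, 0, 0, 0, 0, 0, -0.03, 0, 0, 0, -0.07, 0, -0.03, 0, -0.11, 0, -0.06, 0, -0.13, 0, -0.06, 0, -0.13, 0]' --finger_gap 0.036 --clamp_n 60

```text
time_s: 25.4
tcp_pos: [0.4866, -0.1825, 0.1824]
tcp_rot: [3.111, -0.43, 0.009]
wrist_force: [1.5, -0.1, 0.3]
grip_width: 0.0359
grasp_force: 0.0
```

```bash
python3 - <<'E'
from h import *
p=json.load(open("s.json"))["pins"][0];print(tool([p[0],p[1],.12],p[2]+np.pi/2))
E
```

```text
[array([-0.068 , -0.0386,  0.062 ]), np.float64(-0.2205)]
```

tcp_steps --motion '[-0.025, -0.014, 0, -0.11, -0.05, -0.028, 0.02, -0.22, -0.068, -0.0386, 0.04, -0.22, -0.068, -0.0386, 0.05, -0.22, -0.068, -0.0386, 0.05, -0.22, -0.068, -0.0386, 0.05, -0.22]' --finger_gap 0.05 --clamp_n 60

```text
time_s: 26.0
tcp_pos: [0.4343, -0.1279, 0.1291]
tcp_rot: [3.14, -0.086, 0.003]
wrist_force: [-0.6, -0.6, 0.3]
grip_width: 0.0502
grasp_force: 0.0
```

```bash
python3 pin.py 0
```

```text
[array([-0.0026, -0.0008,  0.1261]), np.float64(-0.0005)]
pred tip/centre/rear [[255.1, 102.2], [255.2, 190.7], [255.2, 209.6]]
[([170, 0, 57, 169, 1626], [206.7, 87.7]), ([275, 0, 65, 18, 592], [316.8, 5.6]), ([233, 3, 100, 58, 2680], [281.5, 35.1]), ([322, 27, 18, 62, 595], [333.4, 64.5]), ([246, 102, 15, 74, 689], [255.2, 138.5]), ([246, 199, 16, 13, 159], [252.7, 206.1]), ([170, 235, 18, 27, 226], [175.2, 245.0]), ([213, 244, 45, 11, 177], [235.5, 248.9]), ([274, 261, 37, 57, 1174], [293.3, 293.7]), ([264, 282, 14, 38, 325], [269.1, 298.4])]
```

tcp_steps --motion '[-0.0025, -0.0008, 0.045, 0, -0.0025, -0.0008, 0.085, 0, -0.0025, -0.0008, 0.11, 0, -0.0025, -0.0008, 0.12, 0, -0.0025, -0.0008, 0.125, 0, -0.0025, -0.0008, 0.125, 0, -0.0025, -0.0008, 0.125, 0]'

```text
time_s: 26.75
tcp_pos: [0.4312, -0.1266, 0.0049]
tcp_rot: [3.14, -0.086, 0.004]
wrist_force: [-0.7, 0.3, -0.1]
grip_width: 0.0498
grasp_force: 0.0
```

tcp_steps --motion '[0, 0, 0.0005, 0, 0, 0, 0.0005, 0, 0, 0, 0.0005, 0, 0, 0, 0.0005, 0, 0, 0, 0.0005, 0]' --finger_gap 0.0 --clamp_n 90

```text
time_s: 27.25
tcp_pos: [0.4306, -0.1264, 0.0044]
tcp_rot: [3.14, -0.086, 0.003]
wrist_force: [-1.3, 0.1, 7.5]
grip_width: 0.0177
grasp_force: 88.4
```

tcp_steps --motion '[0, 0, -0.02, 0, 0, 0, -0.05, 0, 0, 0, -0.08, 0, 0, 0, -0.08, 0, 0, 0, -0.08, 0]'

```text
time_s: 27.75
tcp_pos: [0.43, -0.1262, 0.0837]
tcp_rot: [3.14, -0.086, 0.002]
wrist_force: [0.1, 0.5, -1.3]
grip_width: 0.0177
grasp_force: 88.3
```

```bash
python3 - <<'E'
from h import *
d=json.load(open("s.json"));b=d["base"]
print(tool(place(b,[[-.132,.052,.0485]])[0],b[2]+np.pi/2))
E
```

```text
[array([ 0.0424, -0.0034,  0.0353]), np.float64(0.2199)]
```

tcp_steps --motion '[0.01, -0.003, 0, 0.11, 0.025, -0.0034, 0.01, 0.22, 0.04, -0.0034, 0.03, 0.22, 0.0424, -0.0034, 0.035, 0.22, 0.0424, -0.0034, 0.035, 0.22, 0.0424, -0.0034, 0.035, 0.22]'

```text
time_s: 28.35
tcp_pos: [0.4714, -0.1249, 0.0479]
tcp_rot: [-3.112, 0.43, 0.003]
wrist_force: [-0.0, -0.7, -0.4]
grip_width: 0.0176
grasp_force: 88.2
```

```bash
python3 chk.py 0.052 pics/w13.png
```

```text
0.017584989818957675 [ 0.47141964 -0.12486788  0.04791625] to home-ish x=-.045: [array([ 0.0883, -0.0001, -0.0003]), np.float64(-0.0001)]
eyelet pred [[255.1, 29.8], [255.1, 34.6]]
brass [[235, 25, 38, 14, 321], [353, 27, 36, 5, 123], [458, 32, 42, 7, 138]]
axis pred [[255.6, 196.7], [255.5, 148.6], [255.5, 117.4], [255.5, 86.7]]
100 247 267 257.0; 115 247 267 257.0; 130 247 267 257.0; 145 247 267 257.0; 160 248 267 257.5; 175 247 267 257.0; 190 247 266 256.5;
```

Same geometry, with the shaft about 0.5 mm further right; shift −1.3 mm and insert.

tcp_steps --motion '[0, -0.0013, -0.0005, 0, 0.012, -0.0013, -0.0005, 0, 0.022, -0.0013, -0.0005, 0, 0.028, -0.0013, -0.0005, 0, 0.034, -0.0013, -0.0005, 0, 0.037, -0.0013, -0.0005, 0, 0.037, -0.0013, -0.0005, 0]'

```text
time_s: 29.1
tcp_pos: [0.5089, -0.134, 0.0487]
tcp_rot: [3.112, -0.43, 0.0]
wrist_force: [0.6, -0.0, -2.4]
grip_width: 0.0175
grasp_force: 88.2
```

```bash
python3 chk.py 0.052 pics/w14.png
```

```text
0.017464698310166397 [ 0.50890812 -0.13397952  0.04867809] to home-ish x=-.045: [array([0.0497, 0.0013, 0.0007]), np.float64(-0.0001)]
eyelet pred [[258.2, 116.2], [258.2, 120.5]]
brass [[354, 121, 26, 2, 45], [463, 123, 20, 2, 31]]
axis pred [[255.6, 195.5], [255.6, 147.0], [255.6, 115.6], [255.6, 84.6]]
100 253 266 259.5; 115 257 261 259.0; 130 250 266 258.0; 145 250 267 258.5; 160 247 267 257.0; 175 247 267 257.0; 190 247 266 256.5;
```

View pics/w14.png

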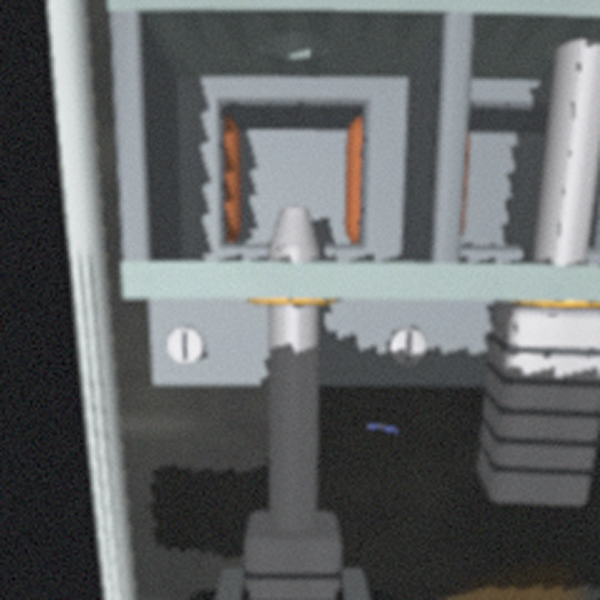

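The left pin is through too (shaft at 294, rim at 290). Pushing home.

tcp_steps --motion '[0.01, 0, 0, 0, 0.018, 0, 0, 0, 0.025, 0, 0, 0, 0.031, 0, 0, 0, 0.037, 0, 0, 0, 0.042, 0, 0, 0, 0.045, 0, 0, 0, 0.047, 0, 0, 0]'

```text
time_s: 29.95
tcp_pos: [0.5539, -0.1466, 0.0488]
tcp_rot: [3.112, -0.43, -0.0]
wrist_force: [-0.5, -0.7, -1.0]
grip_width: 0.0177
grasp_force: 88.2
```

tcp_steps --motion '[0.0015, 0, 0, 0, 0.003, 0, 0, 0, 0.004, 0, 0, 0, 0.005, 0, 0, 0, 0.005, 0, 0, 0]'

```text
time_s: 30.45
tcp_pos: [0.5542, -0.1467, 0.0485]
tcp_rot: [-3.111, 0.43, 0.015]
wrist_force: [-10.7, 2.7, 7.2]
grip_width: 0.0176
grasp_force: 89.2
```

tcp_steps --motion '[0, 0, 0, 0, 0, 0, 0, 0, 0, 0, 0, 0, 0, 0, -0.03, 0, 0, 0, -0.07, 0, -0.03, 0.03, -0.11, 0, -0.06, 0.06, -0.13, 0, -0.06, 0.06, -0.13, 0]' --finger_gap 0.03 --clamp_n 60

```text
time_s: 31.25
tcp_pos: [0.4831, -0.1914, 0.1823]
tcp_rot: [3.109, -0.433, 0.008]
wrist_force: [0.3, -0.2, -0.3]
grip_width: 0.0303
grasp_force: 0.0
```

tcp_steps --motion '[0, 0, 0, 0, 0, 0, 0, 0]'

```text
time_s: 31.45
tcp_pos: [0.4851, -0.1892, 0.1782]
tcp_rot: [-3.112, 0.43, -0.0]
wrist_force: [0.0, 0.3, -0.5]
grip_width: 0.03
grasp_force: 0.0
```

```bash
python3 - <<'E'
from h import *
d=json.load(open("s.json"));b=d["base"]
c=cam("wrist");t=cam("top");s=cam("side")
w=c["img"][0:260].copy()
P=place(b,[[x,y,.055] for y in(.052,0,-.052) for x in(.039,.025)]);print(proj(c,P).round(0).tolist())
sd=cv2.resize(s["img"][165:265,230:400],(680,400))
cv2.imwrite("pics/fin.png",cv2.resize(np.vstack([cv2.resize(w,(680,345)),sd]),(548,600)))
E
```

```text
[[190.0, 31.0], [191.0, 49.0], [249.0, 31.0], [249.0, 48.0], [308.0, 31.0], [308.0, 48.0]]
```

View pics/fin.png

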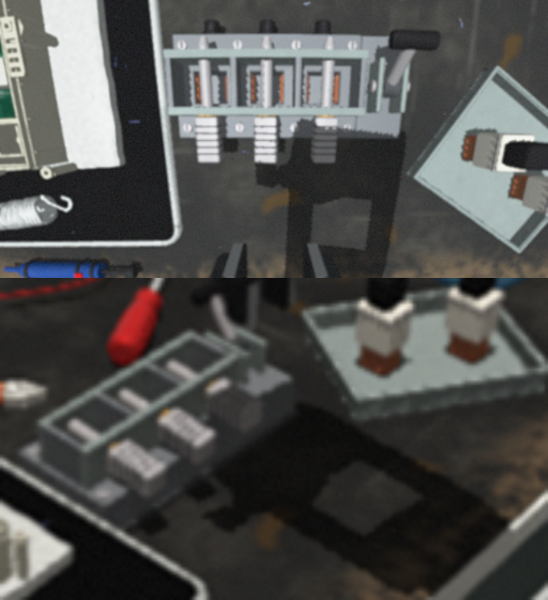

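All three heads are against the front cheek (about (208,118), (265,118) and (324,118) in the upper picture), with the shafts running past the rear cheek. The lever is back, and both carriers stand in the tray. Handing in.

```bash
python3 -c "
from cell import r
print(r.job_done())"
```

```text
the job is handed in; nothing more can be done
None
```

I handed the job in at about 31 s with the isolator off, both fitted carriers (ways 0 and 1) standing in the tray and a pin pushed home in each of the three ways; the last pictures confirm this, but the hand-in returned no verdict.

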